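# Find and shim the rocking corner of a jig plate

### The job

One corner of the jig plate on the workshop bench rocks: press down on the brass spots at its corners, one after another, until you have found the one that sinks. Then press the yellow shim tab beside that corner down flat, leaving the other three tabs standing, and press that corner once more to prove that it is now firm: finish while still pressing it down. Nothing is to be gripped: do not lift or shift the plate, and leave everything else on the bench alone.

Things in the scene. Friction and masses are not known exactly. Their poses are not given: they have to be found in the camera images.
- bed: dark steel bed slab, fixed, 180 (x) x 350 (y) x 12 mm thick; origin at the centre of its underside, z up. It stands near the middle of the table, at any place and yaw (within 16 degrees). One of the four pads on it, any of them, is 5 mm too low under the plate, out of sight
- plate: loose aluminium jig plate, 160 (x) x 200 (y) x 12 mm, about 1.6 kg, axes along the bed's, with a blue block and black knob at its centre, rising 52 mm above its top. Its four feet (10 mm) stand on pads on the bed; origin under the centre, level with the soles, 24 mm above the bed's underside; its top is 22 mm above the origin
- corner1 (a point): where to press corner 1, at the bed's -x +y: top of a brass disc 22 mm wide on the plate right over the foot, 55 mm (x) and 75 mm (y) from the plate's centre, 47 mm above the bed's underside when level. Firm if its pad is right; over the low pad it sinks 5 mm when pressed with more than about 3 N, and comes back when let go. Pushes above 20 N are not needed and could force a flat shim back up
- corner2 (a point): where to press corner 2, at the bed's -x -y: top of a brass disc 22 mm wide on the plate right over the foot, 55 mm (x) and 75 mm (y) from the plate's centre, 47 mm above the bed's underside when level. Firm if its pad is right; over the low pad it sinks 5 mm when pressed with more than about 3 N, and comes back when let go. Pushes above 20 N are not needed and could force a flat shim back up
- corner3 (a point): where to press corner 3, at the bed's +x +y: top of a brass disc 22 mm wide on the plate right over the foot, 55 mm (x) and 75 mm (y) from the plate's centre, 47 mm above the bed's underside when level. Firm if its pad is right; over the low pad it sinks 5 mm when pressed with more than about 3 N, and comes back when let go. Pushes above 20 N are not needed and could force a flat shim back up
- corner4 (a point): where to press corner 4, at the bed's +x -y: top of a brass disc 22 mm wide on the plate right over the foot, 55 mm (x) and 75 mm (y) from the plate's centre, 47 mm above the bed's underside when level. Firm if its pad is right; over the low pad it sinks 5 mm when pressed with more than about 3 N, and comes back when let go. Pushes above 20 N are not needed and could force a flat shim back up
- tab1 (a joint): angle of the yellow shim tab 1 beside corner 1, rad: 0 flat on its anvil; it starts standing at 0.65 to 0.85 and stays where it is left. Pressing it down takes 5 to 12 N. Its hinge runs along the bed's x, 31 mm above the bed's underside, 110 mm from the bed's centre line, 10 mm outside the plate. Its steel heel, 22 mm, runs inward under the plate's edge and comes up as the tab goes down
- tab2 (a joint): angle of the yellow shim tab 2 beside corner 2, rad: 0 flat on its anvil; it starts standing at 0.65 to 0.85 and stays where it is left. Pressing it down takes 5 to 12 N. Its hinge runs along the bed's x, 31 mm above the bed's underside, 110 mm from the bed's centre line, 10 mm outside the plate. Its steel heel, 22 mm, runs inward under the plate's edge and comes up as the tab goes down
- tab3 (a joint): angle of the yellow shim tab 3 beside corner 3, rad: 0 flat on its anvil; it starts standing at 0.65 to 0.85 and stays where it is left. Pressing it down takes 5 to 12 N. Its hinge runs along the bed's x, 31 mm above the bed's underside, 110 mm from the bed's centre line, 10 mm outside the plate. Its steel heel, 22 mm, runs inward under the plate's edge and comes up as the tab goes down
- tab4 (a joint): angle of the yellow shim tab 4 beside corner 4, rad: 0 flat on its anvil; it starts standing at 0.65 to 0.85 and stays where it is left. Pressing it down takes 5 to 12 N. Its hinge runs along the bed's x, 31 mm above the bed's underside, 110 mm from the bed's centre line, 10 mm outside the plate. Its steel heel, 22 mm, runs inward under the plate's edge and comes up as the tab goes down
- press1 (a point): where to press tab 1: on the top face of its 65 x 24 x 4 mm yellow blade, 50 mm out from the hinge, which moves with the tab. It lies at the bed's y = +160 mm, 33 mm above the bed's underside, when the tab is flat. The heel then stands 1.2 mm below the level plate: it stops a low corner's sinking and carries it; at a corner that stands on its pad it does nothing
- press2 (a point): where to press tab 2: on the top face of its 65 x 24 x 4 mm yellow blade, 50 mm out from the hinge, which moves with the tab. It lies at the bed's y = -160 mm, 33 mm above the bed's underside, when the tab is flat. The heel then stands 1.2 mm below the level plate: it stops a low corner's sinking and carries it; at a corner that stands on its pad it does nothing
- press3 (a point): where to press tab 3: on the top face of its 65 x 24 x 4 mm yellow blade, 50 mm out from the hinge, which moves with the tab. It lies at the bed's y = +160 mm, 33 mm above the bed's underside, when the tab is flat. The heel then stands 1.2 mm below the level plate: it stops a low corner's sinking and carries it; at a corner that stands on its pad it does nothing
- press4 (a point): where to press tab 4: on the top face of its 65 x 24 x 4 mm yellow blade, 50 mm out from the hinge, which moves with the tab. It lies at the bed's y = -160 mm, 33 mm above the bed's underside, when the tab is flat. The heel then stands 1.2 mm below the level plate: it stops a low corner's sinking and carries it; at a corner that stands on its pad it does nothing
- oilcan: bystander: green bottle with a red cap, 52 mm wide, 130 tall; loose, near the bed; origin at the underside
- sprayer: bystander: white-labelled can, 56 mm wide, 150 tall; loose, near the bed; origin at the underside
- driver: bystander: screwdriver with an orange handle, lying near the bed
- spanner: bystander: steel spanner, lying near the bed
- collar: bystander: brass ring, 44 mm wide, 20 tall; loose, near the bed; origin at the underside
- dowel: bystander: headed steel pin, 50 mm tall, standing; loose, near the bed; origin at the underside

How it is judged:
On the way, in this order (a step that is already met when the one before it is completed fails the run):
1. with all tabs still standing, the rocking corner is pressed and sinks by 3 mm or more (contact force between the fingers and plate above 1 N and z of any of corner1, corner2, corner3, corner4 in the frame of bed below 0.044 m and value of joint each of tab1, tab2, tab3, tab4 above 0.4 rad), for 0.1 s.
2. one tab is pressed down flat (below 0.12 rad) (value of joint any of tab1, tab2, tab3, tab4 below 0.12 rad), for 0.2 s.
At the end, for the whole second after the job is handed in: Only one tab is flat (below 0.12 rad; the rest above 0.4). The fingers press the plate with over 3 N, and that shim's heel carries over 2.5 N with its corner at most 2.8 mm below level. Plate still (20 mm/s), under 5 mm up, tilted under 0.035 rad (((value of joint tab1 below 0.12 rad and value of joint each of tab2, tab3, tab4 above 0.4 rad and contact force between tab1 and plate above 2.5 N and contact force between the fingers and plate above 3 N and z of corner1 in the frame of bed above 0.0442 m) or (value of joint tab2 below 0.12 rad and value of joint each of tab1, tab3, tab4 above 0.4 rad and contact force between tab2 and plate above 2.5 N and contact force between the fingers and plate above 3 N and z of corner2 in the frame of bed above 0.0442 m) or (value of joint tab3 below 0.12 rad and value of joint each of tab1, tab2, tab4 above 0.4 rad and contact force between tab3 and plate above 2.5 N and contact force between the fingers and plate above 3 N and z of corner3 in the frame of bed above 0.0442 m) or (value of joint tab4 below 0.12 rad and value of joint each of tab1, tab2, tab3 above 0.4 rad and contact force between tab4 and plate above 2.5 N and contact force between the fingers and plate above 3 N and z of corner4 in the frame of bed above 0.0442 m)) and z of plate in the frame of bed below 0.029 m and angle between plate's own z axis and vertical below 0.035 rad and linear speed of plate below 0.02 m/s); the arm keeps its last pose, push and grip.
It fails at once if a second shim tab is pushed down (value of joint each of tab1, tab2 below 0.4 rad or value of joint each of tab1, tab3 below 0.4 rad or value of joint each of tab1, tab4 below 0.4 rad or value of joint each of tab2, tab3 below 0.4 rad or value of joint each of tab2, tab4 below 0.4 rad or value of joint each of tab3, tab4 below 0.4 rad).
It fails at once if the plate is lifted (10 mm) or tipped (0.15 rad) (z of plate in the frame of bed above 0.034 m or angle between plate's own z axis and vertical above 0.15 rad).
It fails at once if the plate is shifted more than 12 mm on its bed (x of plate in the frame of bed above 0.012 m or x of plate in the frame of bed below -0.012 m or y of plate in the frame of bed above 0.012 m or y of plate in the frame of bed below -0.012 m).
It fails at once if a bystander is moved more than 30 mm (distance of any of oilcan, sprayer, driver, spanner, collar, dowel from where it was at the start of the episode above 0.03 m).
It also fails if it takes over 51 s, if anything falls off the work surface, if the arm or the gripper's body presses on something with over 40 N, if the wrist force passes 120 N, or if a joint passes its speed limit or range.

### The arm

A 7-joint arm with a two-finger parallel gripper is mounted at the origin on the work surface. World frame = base frame: x ahead of the robot, y to its left, z up, the work surface at z = 0. Lengths are in m, angles in rad, forces in N, time in s.
With the tool pointing down it reaches from about 0.35 to 0.9 m from the base axis. Payload 7.2 kg.
Tool frame: the origin (TCP) lies on the centre line of the jaws, within the pads' length; the fingertips stand 8 mm ahead of it and the grasp point (between the pads) lies 11 mm behind it (arm.finger_overhang is the z of the fingertips in the tool frame, in m); z points along the fingers, y is the line along which they close (so a half turn about z gives the same grasp; the last joint's range is limited). The gripper opens to 85 mm and grips with 20 to 120 N. Pads are 22 mm wide; open, the fingers measure 114 mm over their backs; the gripper's body (76 mm by 85 mm) begins 54 mm behind the grasp point. The pads swing forward as they close: fully open they stand 13 mm farther back than shut.
Start: joints at [-0.068, 0.411, -0.013, 1.596, 0.006, 1.134, -0.082], TCP at [0.625, -0, 0.239] pointing down, gripper open.
Joint ranges: [-2.95, 2.95], [-0.29, 1.99], [-1.47, 1.44], [0.14, 2.54], [-1.03, 4.17], [0.13, 1.85], [-2.86, 2.86]. Speed limits (rad/s): [2.39, 2.39, 3.01, 3.01, 3.14, 3.14, 3.14].

### API

Orientations are given as a unit quaternion [x, y, z, w].
In Python, from workcell import arm gives the robot as it stands. The module is installed in compiled form; this text tells all that it offers.
- The arm moves only by the shell command python3 -m creep 'ROWS'. ROWS is JSON, a list of rows, each a list of 7 numbers: the shift along the world's x, y, z in cm, then the turn, a rotation vector about the world's x, y, z in rad, then the gripper command: -1 is shut, 1 is fully open, values between are in proportion. A call has 1 to 12 rows; each row is the pose to reach, as a shift and turn from the pose commanded when the call began; what a row does not reach only later rows make up. A row lasts 1/10 s, in which the tool goes at most 50 mm and 8.59 degrees, less where a joint would pass 70% of its speed; a pose out of reach is approached as far as the arm can. A call with a gripper value outside its range is refused whole. The fingers move at their own pace and stop on an object; the grip force is fixed at half the most. Time passes only in rows, so rows that repeat a pose let the fingers close. It gives the time, the measured TCP pose, the force, the opening and the grip force at its end, in the units of the state.
- arm.observe(): the state, without advancing time (a new reading comes with each control period).
- arm.read_camera(name): name is "scene" or "side" or "wrist"; returns a dict with "pixels" (480x640x3 uint8, red, green, blue), "fx", "fy", "cx", "cy" (pixels), "distortion" ([k1, k2, p1, p2, k3] as OpenCV has them; the pictures are not rectified), "position" and "attitude" of the camera in the world. Camera axes: x right, y down, z forward; pixel columns grow to the right and rows downward; lengths in m; the calibration is good to about 2 mm. A picture is of the moment at which its call begins. There is no depth.
- arm.sign_off(): hands the job in; it is judged then, once.
Trained networks look in the newest picture that a camera, given by its name, has taken for a name from the list of things; names that differ only in an ending like _2 or _b are one class to them, and where a whole thing is asked for, a point or a joint stands for the part that bears it (a point fixed in the world has none). Each returns a list of dicts, best first, with "confidence" (0 to 1); they miss things now and then, are a little off and sometimes report something else, mostly with a low value. They report only what shows in the picture. A call takes as long as a camera call.
- arm.find_in(camera, query): "box" ([left, top, right, bottom] in pixels, round what is visible of it).
- arm.landmark_of(camera, query): "xy" ([column, row] in pixels: a listed point, or the origin of a listed thing).
The state is a dict: "time_s": time; "qpos": joint angles; "qvel": joint speeds; "joint_torque": joint torques, N m; "tool_pos": TCP position; "eef_rot": TCP orientation; "contact_force": force on the tool from outside, world axes, zero at the start; "moment": the same for the moment, N m; "opening": finger opening in m; "grip_force": force on a finger pad.
Only numpy, scipy, OpenCV 4.12 (cv2) and the standard library are available. Lean on these libraries where they do the work, as an engineer would, in place of code of your own. Each camera call takes 0.05 s, during which the arm holds its last target. There are 200 camera calls.

## Working session

There is one attempt and no reset: what is moved stays moved. The work goes in short steps, Python scripts to look and compute and a shell command to move; the robot and the scene stay as the last step left them, time stands still between calls to the robot, and variables do not carry over. Pictures are saved under pics/ and viewed, at most 10 in all, crops included, and the job is handed in when it is done.

```bash
mkdir -p pics
cat > h.py <<'E'
import numpy as np, cv2
from scipy.optimize import least_squares
from scipy.spatial.transform import Rotation as R
from workcell import arm
def Rc(c):
    a=np.array(c["attitude"],float)
    return a if a.shape==(3,3) else R.from_quat(a).as_matrix()
def proj(c,P):
    r=Rc(c).T; t=-r@np.array(c["position"])
    K=np.array([[c["fx"],0,c["cx"]],[0,c["fy"],c["cy"]],[0,0,1.]])
    return cv2.projectPoints(np.array(P,float).reshape(-1,3),cv2.Rodrigues(r)[0],t,K,np.array(c["distortion"],float))[0].reshape(-1,2)
L={'corner1':(-.055,.075,.047),'corner2':(-.055,-.075,.047),'corner3':(.055,.075,.047),'corner4':(.055,-.075,.047)}
def world(p,P):
    x,y,th=p[:3]; c,s=np.cos(th),np.sin(th); P=np.atleast_2d(P)
    return np.c_[x+c*P[:,0]-s*P[:,1],y+s*P[:,0]+c*P[:,1],P[:,2]]
E
cat > see.py <<'E'
from h import *
obs=[]
for n in ("scene","side","wrist"):
    c=arm.read_camera(n); cv2.imwrite(f"pics/{n}0.png",c["pixels"][:,:,::-1])
    print(n,np.round(c["position"],3),c["attitude"])
    for q in L:
        for d in arm.landmark_of(n,q)[:4]:
            print(n,q,np.round(d["xy"],1),round(d["confidence"],2))
            if d["confidence"]>.5: obs.append((c,q,d["xy"]))
def f(p): return np.concatenate([proj(c,world(p,L[q]))[0]-xy for c,q,xy in obs])
best=min((least_squares(f,[.6,y,t],loss="soft_l1") for y in(-.1,0,.1) for t in(-.2,0.,.2)),key=lambda s:s.cost)
print(best.x,best.cost,np.round(f(best.x).reshape(-1,2),1).tolist())
np.save("pose.npy",best.x)
print(arm.observe())
for q in L: print(q,world(best.x,L[q]).round(4))
E
python3 see.py
```

```text
scene [1.203 0.008 0.578] [ 0.64622625  0.6251796  -0.30126726 -0.31745889]
scene corner1 [340.6 265.6] 0.96
scene corner1 [342.2 225.1] 0.91
scene corner1 [266.6 230.4] 0.65
scene corner1 [255.4 264.4] 0.55
scene corner2 [340.6 265.6] 0.96
scene corner2 [342.2 225.1] 0.91
scene corner2 [266.6 230.4] 0.65
scene corner2 [255.4 264.4] 0.55
scene corner3 [340.6 265.6] 0.96
scene corner3 [342.2 225.1] 0.91
scene corner3 [266.6 230.4] 0.65
scene corner3 [255.4 264.4] 0.55
scene corner4 [340.6 265.6] 0.96
scene corner4 [342.2 225.1] 0.91
scene corner4 [266.6 230.4] 0.65
scene corner4 [255.4 264.4] 0.55
side [-0.015 -0.533  0.75 ] [ 0.83050391 -0.36077983  0.16932811 -0.38913899]
side corner1 [319.5 305.4] 0.98
side corner1 [305.5 240.2] 0.94
side corner1 [259.7 266. ] 0.74
side corner1 [360.9 275.5] 0.65
side corner2 [319.5 305.4] 0.98
side corner2 [305.5 240.2] 0.94
side corner2 [259.7 266. ] 0.74
side corner2 [360.9 275.5] 0.65
side corner3 [319.5 305.4] 0.98
side corner3 [305.5 240.2] 0.94
side corner3 [259.7 266. ] 0.74
side corner3 [360.9 275.5] 0.65
side corner4 [319.5 305.4] 0.98
si
[... 1469 characters left out ...]
-04,  1.45138103e-03,
        9.28328001e-04, -3.15506807e-04, -8.24180148e-04]), 'joint_torque': array([ 4.14441129e-04, -6.00299764e+01,  6.81347698e-01, -2.99713075e+01,
        1.39366332e-02,  1.78339385e-03, -3.01714920e-05]), 'tool_pos': array([ 6.24998675e-01, -2.66324023e-05,  2.39307954e-01]), 'eef_rot': array([7.07092268e-01, 7.07121294e-01, 1.40215891e-05, 1.90157788e-05]), 'contact_force': array([-0.08448669,  0.01308711,  0.45727629]), 'moment': array([ 0.02587187, -0.0175597 ,  0.02178218]), 'grip_force': 0.0, 'opening': 0.08503537949383859}
corner1 [[0.4841 0.0699 0.047 ]]
corner2 [[ 0.4765 -0.0799  0.047 ]]
corner3 [[0.594  0.0643 0.047 ]]
corner4 [[ 0.5863 -0.0855  0.047 ]]
```

```bash
cat > fit.py <<'E'
from h import *
obs=[]
for n in ("scene","side","wrist"):
    c=arm.read_camera(n)
    for d in arm.landmark_of(n,'corner1'): 
        if d["confidence"]>.5: obs.append((c,d["xy"]))
P=np.array(list(L.values()))
def f(p):
    r=[]
    for c,xy in obs:
        e=proj(c,world(p,P))-xy; r.append(e[np.argmin((e**2).sum(1))])
    return np.concatenate(r)
p=np.load("pose.npy")
b=least_squares(f,p,loss="soft_l1"); print(b.x,f(b.x).round(1).reshape(-1,2).tolist()); np.save("pose.npy",b.x)
for q in L: print(q,world(b.x,L[q]).round(4))
print('tabs',world(b.x,[(s*.055,t*.16,.033) for s in(-1,1) for t in(1,-1)]).round(4).tolist())
for n in("oilcan","sprayer","driver","spanner","collar","dowel"):
    e=[]
    for cn in("scene","side"):
        c=arm.read_camera(cn); d=arm.landmark_of(cn,n)
        if d: e.append((c,d[0]["xy"],d[0]["confidence"]))
    s=least_squares(lambda q:np.concatenate([proj(c,[(q[0],q[1],0.)])[0]-xy for c,xy,_ in e]),[.55,0])
    print(n,s.x.round(3),round(s.cost,1),[round(x[2],2) for x in e])
E
python3 fit.py
python3 -c "
import cv2,numpy as np
a=[cv2.imread(f'pics/{n}0.png') for n in('scene','side')]
cv2.imwrite('pics/both.png',cv2.resize(np.vstack([a[0][120:400,60:560],a[1][140:420,60:560]]),(536,600)))"
```

```text
[ 0.53520867 -0.00957625 -0.04459698] [[3.8, 0.6], [-1.4, -1.8], [0.6, -3.5], [-37.5, 11.3], [-0.0, 5.5], [4.3, 0.0], [-1.9, -2.0], [0.3, -1.5], [-0.8, -1.8], [9.2, 44.9], [-0.0, 0.5], [0.1, -0.7], [-1.5, -0.7], [0.1, 1.1]]
corner1 [[0.4836 0.0678 0.047 ]]
corner2 [[ 0.4769 -0.082   0.047 ]]
corner3 [[0.5935 0.0629 0.047 ]]
corner4 [[ 0.5868 -0.087   0.047 ]]
tabs [[0.4874, 0.1527, 0.033], [0.4731, -0.167, 0.033], [0.5973, 0.1478, 0.033], [0.583, -0.1719, 0.033]]
oilcan [0.606 0.229] 4.3 [0.6, 0.72]
sprayer [ 0.581 -0.276] 2.7 [0.73, 0.65]
driver [ 0.428 -0.288] 0.3 [0.56, 0.61]
spanner [0.442 0.259] 11.5 [0.57, 0.83]
collar [ 0.688 -0.068] 1.1 [0.95, 0.61]
dowel [0.661 0.055] 0.5 [0.62, 0.71]
```

View pics/both.png

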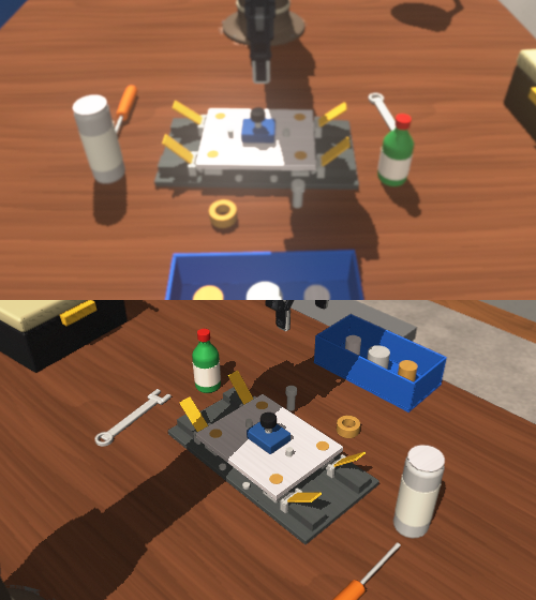

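View pics/wrist0.png

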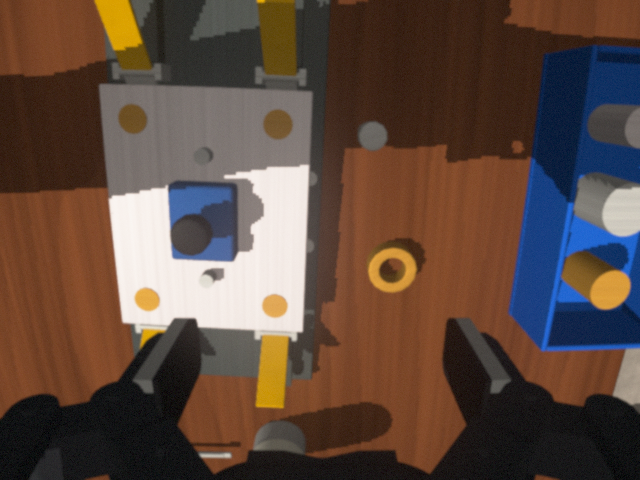

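The scene and side crops show the plate with four brass spots, four standing tabs, and the dowel and collar on the far (+x) side. In the wrist view the spots are at about (133,118), (278,124), (148,299) and (274,306), which agrees with the fit. I'll close the gripper, hover over corner 3 and refine the fit.

```bash
python3 -m creep '[[-1,2,0,0,0,0,-1],[-2,4,0,0,0,0,-1],[-3.2,6.3,-3,0,0,0,-1],[-3.2,6.3,-7,0,0,0,-1],[-3.2,6.3,-11,0,0,0,-1],[-3.2,6.3,-13,0,0,0,-1],[-3.2,6.3,-13,0,0,0,-1],[-3.2,6.3,-13,0,0,0,-1]]'
cat > fit2.py <<'E'
from h import *
import sys
obs=[]
P=np.array(list(L.values())); p=np.load("pose.npy")
for n in ("scene","side","wrist"):
    c=arm.read_camera(n); cv2.imwrite(f"pics/{n}1.png",c["pixels"][:,:,::-1])
    for d in arm.landmark_of(n,'corner1'):
        e=np.linalg.norm(proj(c,world(p,P))-d["xy"],axis=1); k=e.argmin()
        if e[k]<(40 if n=="wrist" else 8): obs.append((c,k,d["xy"],n))
f=lambda p:np.concatenate([(proj(c,world(p,P[k]))[0]-xy) for c,k,xy,_ in obs])
b=least_squares(f,p,loss="soft_l1"); print(b.x)
for o,r in zip(obs,f(b.x).reshape(-1,2)): print(o[3],o[1]+1,np.round(o[2],0),r.round(1))
for q in L: print(q,world(b.x,L[q]).round(4))
np.save("pose2.npy",b.x)
s=arm.observe(); print(s["time_s"],s["tool_pos"],s["contact_force"],s["opening"])
E
python3 fit2.py
```

```text
time_s: 3.05
tool_pos: [0.5934, 0.063, 0.1098]
eef_rot: [0.707, 0.707, 0.0, 0.0]
contact_force: [0.1, -0.3, 1.2]
opening: -0.0002
grip_force: 0.0
[ 0.53479346 -0.00997274 -0.04856799]
scene 3 [341. 265.] [-0.4 -1.3]
scene 1 [340. 226.] [-0.   2.5]
scene 4 [255. 262.] [3.1 0.3]
scene 2 [263. 230.] [ 2.7 -3. ]
side 1 [261. 264.] [ 1.  -0.7]
side 3 [307. 242.] [-1.7 -4.4]
side 2 [320. 306.] [-1.7  0.2]
side 4 [358. 273.] [3.9 1.8]
wrist 1 [100. 257.] [-1.1  1.7]
wrist 3 [315. 269.] [ 1.3 -0.3]
corner1 [[0.4835 0.0676 0.047 ]]
corner2 [[ 0.4762 -0.0822  0.047 ]]
corner3 [[0.5934 0.0623 0.047 ]]
corner4 [[ 0.5861 -0.0876  0.047 ]]
3.35 [0.5936961  0.06303852 0.11055165] [-0.6144676  -0.01587069  0.36595712] -0.00010168868917415414
```

View pics/wrist1.png

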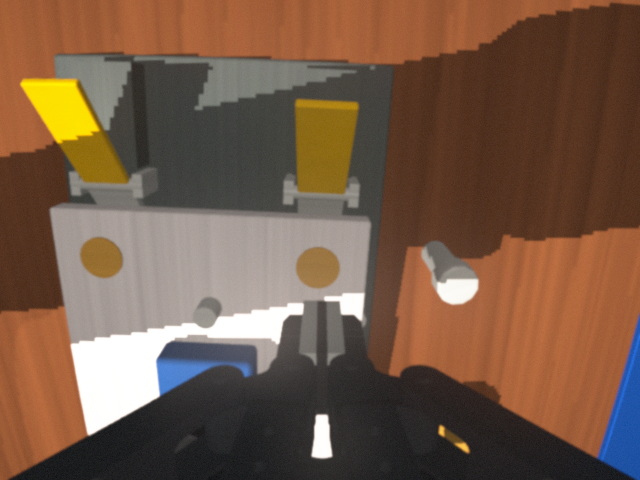

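The wrist view has spot 3 at (318,267) and spot 1 at (101,257), both on the fit. Next I press corner 3.

```bash
python3 -m creep '[[0,0,-3.5,0,0,0,-1],[0,0,-4.9,0,0,0,-1],[0,0,-5.2,0,0,0,-1],[0,0,-5.4,0,0,0,-1],[0,0,-5.5,0,0,0,-1],[0,0,-5.5,0,0,0,-1],[0,0,-5.5,0,0,0,-1]]'
```

```text
time_s: 4.05
tool_pos: [0.5935, 0.0631, 0.0551]
eef_rot: [0.707, 0.707, 0.001, 0.0]
contact_force: [-0.6, 0.7, -0.1]
opening: -0.0001
grip_force: 0.2
```

```bash
python3 -m creep '[[0,0,-0.1,0,0,0,-1],[0,0,-0.2,0,0,0,-1],[0,0,-0.2,0,0,0,-1],[0,0,-0.2,0,0,0,-1]]'; python3 -m creep '[[0,0,-0.1,0,0,0,-1],[0,0,-0.2,0,0,0,-1],[0,0,-0.2,0,0,0,-1],[0,0,-0.2,0,0,0,-1]]'
```

```text
time_s: 4.45
tool_pos: [0.5935, 0.0632, 0.0526]
eef_rot: [0.707, 0.707, 0.0, 0.0]
contact_force: [1.1, 1.0, 2.2]
opening: 0.0
grip_force: 1.0
time_s: 4.85
tool_pos: [0.5934, 0.0632, 0.0508]
eef_rot: [0.707, 0.707, 0.0, 0.0]
contact_force: [1.3, 1.1, 5.2]
opening: 0.0001
grip_force: 3.0
```

```bash
python3 -m creep '[[0,0,-0.1,0,0,0,-1],[0,0,-0.1,0,0,0,-1],[0,0,-0.1,0,0,0,-1]]';python3 -m creep '[[0,0,-0.1,0,0,0,-1],[0,0,-0.1,0,0,0,-1],[0,0,-0.1,0,0,0,-1]]'
python3 - <<'E'
from h import *
c=arm.read_camera("side"); cv2.imwrite("pics/s3.png",cv2.resize(c["pixels"][200:340,220:420,::-1],None,fx=4,fy=4))
c=arm.read_camera("wrist"); cv2.imwrite("pics/w3.png",c["pixels"][:,:,::-1])
s=arm.observe(); print(s["tool_pos"],s["contact_force"],s["moment"])
E
```

```text
time_s: 5.15
tool_pos: [0.5935, 0.0632, 0.0506]
eef_rot: [0.707, 0.707, 0.001, 0.0]
contact_force: [-1.3, 0.5, 13.0]
opening: 0.0002
grip_force: 6.4
time_s: 5.45
tool_pos: [0.5936, 0.0632, 0.0504]
eef_rot: [0.707, 0.707, 0.001, 0.0]
contact_force: [-3.8, 0.1, 20.4]
opening: -0.0001
grip_force: 10.2
[0.59356915 0.0631932  0.05039221] [-4.28016506  0.69763354 21.33833426] [-0.00418598  0.95872498  0.05903109]
```

View pics/s3.png

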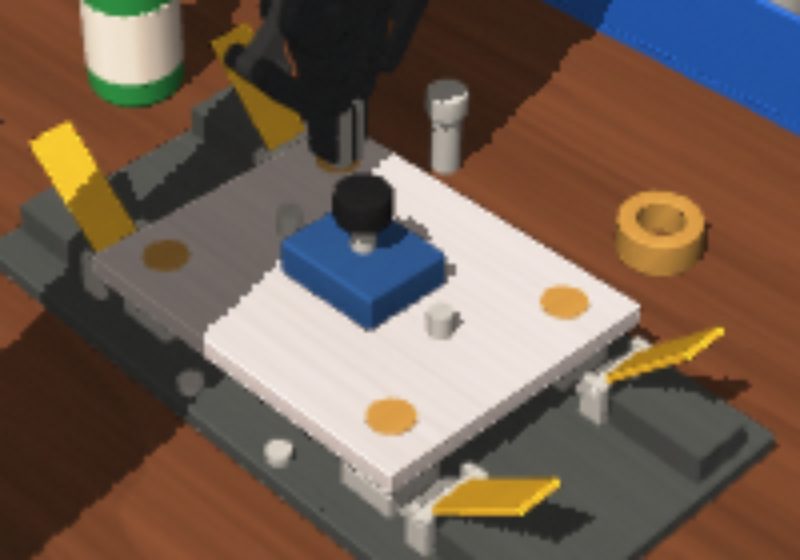

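Corner 3 gave way from a TCP height of about 55 mm to 50.5 mm under only 2–5 N, then met a hard stop. That looks like the rocking corner. I'll press corner 1 to compare.

```bash
python3 -m creep '[[0,0,3,0,0,0,-1],[0,0,3,0,0,0,-1],[-4,0.2,3,0,0,0,-1],[-8,0.4,3,0,0,0,-1],[-11,0.4,3,0,0,0,-1],[-11,0.4,1.5,0,0,0,-1],[-11,0.4,0.9,0,0,0,-1],[-11,0.4,0.7,0,0,0,-1],[-11,0.4,0.7,0,0,0,-1]]'; python3 -m creep '[[0,0,-0.1,0,0,0,-1],[0,0,-0.1,0,0,0,-1],[0,0,-0.1,0,0,0,-1]]'; python3 -m creep '[[0,0,-0.1,0,0,0,-1],[0,0,-0.1,0,0,0,-1],[0,0,-0.1,0,0,0,-1]]'
```

```text
time_s: 6.45
tool_pos: [0.4826, 0.0668, 0.0551]
eef_rot: [0.707, 0.707, -0.001, -0.001]
contact_force: [-1.4, 0.2, 2.2]
opening: 0.0001
grip_force: 1.4
time_s: 6.75
tool_pos: [0.4828, 0.0668, 0.055]
eef_rot: [0.707, 0.707, -0.001, -0.0]
contact_force: [-7.1, -0.8, 17.6]
opening: 0.0
grip_force: 8.4
time_s: 7.05
tool_pos: [0.4829, 0.0669, 0.0549]
eef_rot: [0.707, 0.707, -0.001, -0.0]
contact_force: [-10.6, -0.1, 28.3]
opening: -0.0
grip_force: 14.5
```

Corner 1 is firm: 28 N at a TCP height of 55 mm. Corner 3 is therefore the low one, having sunk about 4.5 mm. Next is tab 3.

```bash
python3 -m creep '[[0,0,3,0,0,0,-1],[0,0,6,0,0,0,-1],[4,0,6,0,0,0,-1],[8,0,6,0,0,0,-1],[11.4,0,6,0,0,0,-1],[11.4,3.5,6,0,0,0,-1],[11.4,7.2,6,0,0,0,-1],[11.4,7.2,5,0,0,0,-1],[11.4,7.2,4,0,0,0,-1],[11.4,7.2,3.5,0,0,0,-1],[11.4,7.2,3.5,0,0,0,-1]]'; python3 -m creep '[[0,0,-0.5,0,0,0,-1],[0,0,-1,0,0,0,-1],[0,0,-1.5,0,0,0,-1],[0,0,-1.5,0,0,0,-1]]'
python3 - <<'E'
from h import *
c=arm.read_camera("side"); a=cv2.resize(c["pixels"][180:300,240:400,::-1],None,fx=2.5,fy=2.5)
c=arm.read_camera("wrist"); b=cv2.resize(c["pixels"][:,:,::-1],(400,300))
cv2.imwrite("pics/t3.png",np.hstack([a,b]))
E
```

```text
time_s: 8.15
tool_pos: [0.5968, 0.138, 0.0875]
eef_rot: [0.708, 0.707, -0.001, -0.0]
contact_force: [0.1, -0.3, -0.7]
opening: 0.0
grip_force: 0.0
time_s: 8.55
tool_pos: [0.5975, 0.139, 0.0736]
eef_rot: [0.707, 0.707, 0.001, 0.0]
contact_force: [-0.2, -0.8, -0.2]
opening: -0.0001
grip_force: 0.0
```

View pics/t3.png

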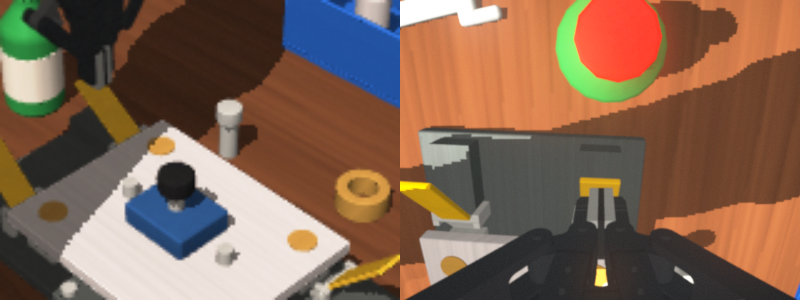

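The fingertips sit over the middle of tab 3's blade, at about (600,185) in the wrist half, and the bottle is clear. Now I press down.

```bash
python3 -m creep '[[0,0,-0.5,0,0,0,-1],[0,0,-1,0,0,0,-1],[0,0,-1.5,0,0,0,-1],[0,0,-2,0,0,0,-1],[0,0,-2,0,0,0,-1]]'; python3 -m creep '[[0,0,-0.4,0,0,0,-1],[0,0,-0.8,0,0,0,-1],[0,0,-1.1,0,0,0,-1],[0,0,-1.1,0,0,0,-1]]'
```

```text
time_s: 9.15
tool_pos: [0.5974, 0.1388, 0.053]
eef_rot: [0.707, 0.707, 0.0, 0.0]
contact_force: [-0.1, -0.3, 0.6]
opening: 0.0
grip_force: 0.1
time_s: 9.55
tool_pos: [0.5972, 0.1394, 0.0422]
eef_rot: [0.707, 0.707, 0.0, -0.0]
contact_force: [-0.4, 1.0, 1.1]
opening: -0.0001
grip_force: 0.7
```

```bash
python3 -m creep '[[0,0,-0.1,0,0,0,-1],[0,0,-0.2,0,0,0,-1],[0,0,-0.2,0,0,0,-1]]'
python3 - <<'E'
from h import *
c=arm.read_camera("side"); a=cv2.resize(c["pixels"][180:300,240:400,::-1],None,fx=2.5,fy=2.5)
c=arm.read_camera("wrist"); b=cv2.resize(c["pixels"][:,:,::-1],(400,300))
cv2.imwrite("pics/t4.png",np.hstack([a,b]))
E
```

```text
time_s: 9.85
tool_pos: [0.5972, 0.1392, 0.0409]
eef_rot: [0.707, 0.707, 0.0, 0.0]
contact_force: [-1.5, 2.6, 8.4]
opening: -0.0001
grip_force: 3.9
```

View pics/t4.png

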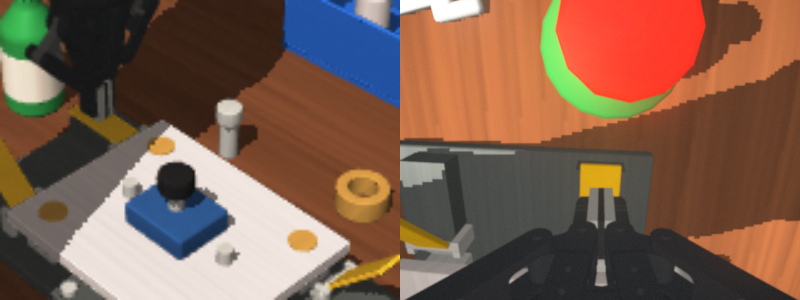

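The blade now lies flat under the fingers, at (600,178). I'll press a little more to seat it, hold, then move back to corner 3.

```bash
python3 -m creep '[[0,0,-0.1,0,0,0,-1],[0,0,-0.1,0,0,0,-1],[0,0,-0.1,0,0,0,-1]]'; python3 -m creep '[[0,0,1.5,0,0,0,-1],[0,0,4,0,0,0,-1],[0,0,4,0,0,0,-1],[-0.2,-3.8,4,0,0,0,-1],[-0.4,-7.6,4,0,0,0,-1],[-0.4,-7.6,2.6,0,0,0,-1],[-0.4,-7.6,2.0,0,0,0,-1],[-0.4,-7.6,1.8,0,0,0,-1],[-0.4,-7.6,1.8,0,0,0,-1]]'
python3 - <<'E'
from h import *
c=arm.read_camera("side"); a=cv2.resize(c["pixels"][180:300,240:400,::-1],None,fx=2.5,fy=2.5)
c=arm.read_camera("wrist"); b=cv2.resize(c["pixels"][:,:,::-1],(400,300))
cv2.imwrite("pics/t5.png",np.hstack([a,b]))
E
```

```text
time_s: 10.25
tool_pos: [0.5973, 0.1392, 0.0408]
eef_rot: [0.707, 0.707, 0.0, 0.0]
contact_force: [-3.3, 2.2, 16.1]
opening: 0.0002
grip_force: 7.8
time_s: 11.15
tool_pos: [0.5926, 0.0643, 0.0567]
eef_rot: [0.706, 0.708, -0.0, -0.001]
contact_force: [0.6, 0.5, -0.2]
opening: 0.0002
grip_force: 0.0
```

View pics/t5.png

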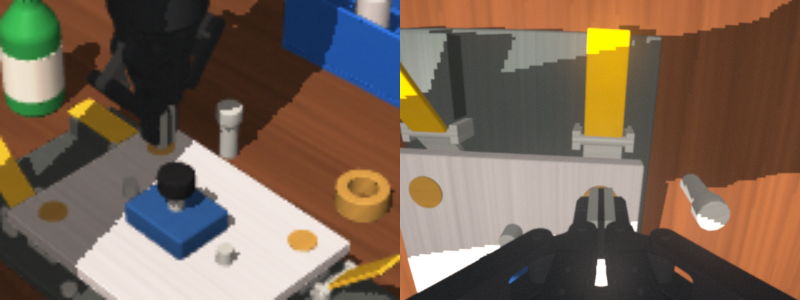

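Tab 3 stays flat, and the fingers are above brass spot 3. Now the proof press.

```bash
python3 -m creep '[[0,0,-0.1,0,0,0,-1],[0,0,-0.2,0,0,0,-1],[0,0,-0.3,0,0,0,-1],[0,0,-0.3,0,0,0,-1]]';python3 -m creep '[[0,0,-0.1,0,0,0,-1],[0,0,-0.1,0,0,0,-1],[0,0,-0.1,0,0,0,-1]]'
```

```text
time_s: 11.65
tool_pos: [0.5932, 0.0633, 0.0544]
eef_rot: [0.707, 0.707, 0.0, 0.0]
contact_force: [-0.4, 1.6, 1.6]
opening: -0.0001
grip_force: 0.7
time_s: 11.95
tool_pos: [0.5933, 0.0634, 0.0541]
eef_rot: [0.707, 0.707, 0.0, 0.0]
contact_force: [-1.5, 1.2, 6.9]
opening: -0.0001
grip_force: 3.5
```

```bash
python3 -m creep '[[0,0,-0.05,0,0,0,-1],[0,0,-0.08,0,0,0,-1],[0,0,-0.08,0,0,0,-1],[0,0,-0.08,0,0,0,-1],[0,0,-0.08,0,0,0,-1]]'
```

```text
time_s: 12.45
tool_pos: [0.5934, 0.0634, 0.054]
eef_rot: [0.707, 0.707, 0.001, 0.0]
contact_force: [-3.4, 0.9, 13.6]
opening: 0.0
grip_force: 6.6
```

```bash
python3 -m creep '[[0,0,0,0,0,0,-1],[0,0,0,0,0,0,-1],[0,0,0,0,0,0,-1],[0,0,0,0,0,0,-1],[0,0,0,0,0,0,-1]]' && python3 -c "
from workcell import arm
s=arm.observe(); print(s['tool_pos'],s['contact_force'])
f=s['contact_force'][2]
if 8<f<18 and s['tool_pos'][2]>.053: print(arm.sign_off())"
```

```text
time_s: 12.95
tool_pos: [0.5934, 0.0634, 0.054]
eef_rot: [0.707, 0.707, 0.001, 0.0]
contact_force: [-3.6, 0.6, 13.6]
opening: -0.0001
grip_force: 6.6
[0.59335777 0.06337257 0.05402293] [-3.62496114  0.57293642 13.56845564]
the job is handed in; nothing more can be done
None
```

Corner 3 was the one that rocked (it sank about 4.5 mm, while corner 1, pressed briefly to 28 N to compare, stayed firm); tab 3 is now flat, the corner holds firm about 1 mm down under a steady 13.6 N, and I handed the job in at 13 s without seeing a verdict.

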